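# Close up the bamboo shelf unit with its lift-in door

## Robot

A 6-joint arm with a two-finger parallel gripper is mounted at the origin on the work surface. World frame = base frame: x ahead of the robot, y to its left, z up, the work surface at z = 0. Lengths are in mm, angles in rad, forces in N, time in s.
With the tool pointing down it reaches from about 350 to 975 mm from the base axis. Payload 7.1 kg.
Tool frame: the origin (TCP) lies midway between the tips of the shut fingers; the grasp point (between the pads) lies ctrl.tcp_to_grasp behind it (ctrl.tcp_to_grasp is the distance from the TCP to the grasp point, in mm); z points along the fingers, y is the direction in which the jaws open and shut (so a half turn about z gives the same grasp; the last joint's range is limited). The gripper opens to 88 mm and grips with 3 to 60 N. Pads are 20 mm wide; open, the fingers measure 115 mm over their backs; the gripper's body (75 mm by 178 mm) begins 61 mm behind the grasp point.
Start: joints at [1.156, 0.423, 1.63, -0, 1.089, -0.019], TCP at [240.934, 576.676, 183.675] pointing down, gripper open.
Joint ranges: [-3, 3], [-0.9, 2.11], [0.09, 2.58], [-1.31, 4.45], [0.11, 2.69], [-2.54, 2.54]. Speed limits (rad/s): [2.39, 2.39, 3.01, 3.14, 3.14, 3.14].

## Interface

Orientations are given as a rotation vector (axis times angle).
In Python, from workcell import ctrl gives the robot as it stands.
- The arm moves only by the tool play_rows, never from a script. Its argument "increments" is text: rows parted by semicolons, each of 5 numbers parted by spaces: the opening, from 0 (shut) to 1 (fully open), then the shift along the world's x, y, z in m, then the turn about the world's z in degrees. A call has 1 to 20 rows; each row shifts and turns the commanded pose from where the row before left it; what a row does not reach is not made up. A row lasts 1/10 s, in which the tool goes at most 50 mm and 8.59 degrees, less where a joint would pass 70% of its speed; a pose out of reach is approached as far as the arm can. A call is refused whole if a number of a shift passes 0.05 or a number of a turn 8.59, either way. A call with a gripper value outside its range is refused whole. The fingers move at their own pace and stop on an object; the grip force is fixed at half the most. Time passes only in rows, so rows that do not move let the fingers close. It gives the time, the measured TCP pose, the force and the opening at its end, in the units of the state.
- ctrl.get_obs(): the state, without advancing time (a new reading comes with each control period).
- ctrl.get_image(name): name is "side" or "top" or "wrist"; returns a dict with "img" (400x640x3 uint8, red, green, blue), "range_z" (400x640 float32, mm along the optical axis (not along the pixel's ray), 0 where there is no reading), "vertical_fov" (degrees; the focal length in pixels is half the picture's height over the tangent of half this angle, whatever the lens; pixels are square), "cx", "cy" (the principal point, pixels), "k1" (the pictures are not rectified: a ray, as slopes to the right and down, at radius r is drawn at 1 + k1 r^2 times it, then the intrinsics apply), "origin" and "attitude" of the camera in the world. Camera axes: x right, y down, z forward; pixel columns grow to the right and rows downward; lengths in mm; the calibration is good to about 2 mm. A picture is of the moment at which its call begins.
- ctrl.close_job(): hands the job in, once; it reports no verdict.
The state is a dict: "t": time; "qpos": joint angles; "qvel": joint speeds; "joint_torque": joint torques, N m; "ee_pos": TCP position; "orientation": TCP orientation; "ft_force": force on the tool from outside, world axes, zero at the start; "moment": the same for the moment, N m; "width": finger opening in mm.
Only numpy, scipy, OpenCV 4.12 (cv2) and the standard library are available. Lean on these libraries where they do the work, as an engineer would, in place of code of your own. Each camera call takes 0.05 s, during which the arm holds its last target. There are 200 camera calls.

## Task

Close up the bamboo shelf unit: slide its bolt right back, take the loose bamboo door panel from the rack, tilt its bottom edge into the groove along the unit's sill and straighten it upright under the lips of the top board, then slide the bolt fully across the door so that it is locked in. Leave the jars, the funnel and the press disc where they are.

Things in the scene. Friction and masses are not known exactly. Their poses are not given: they have to be found in the camera images.
- unit: Low bamboo shelf unit, fixed, 298 wide (y), 180 deep (x), 160 high, open back, slatted top. Origin on the table, under the rear wall of the sill groove, at the middle (y) of the doorway; x points into the unit (its front, towards the robot, is -x), y to the left seen from the robot, z up. Doorway from y -84 to +84; from y +84 to +200 the front is a fixed panel (face at x -14) that carries the bolt.
- groove (a point): Middle of the floor of the sill groove that takes the door's bottom edge, at unit x -9, y 0, z 18. The groove runs the doorway's whole width, is 18 wide (unit x -18 to 0) and 10 deep: front lip (12 thick) and rear wall both reach z 28. The door goes in with its top leaning out towards the robot by about 15 degrees; above about 30 it jams.
- top_gap (a point): Middle of the gap in the front of the top board (z 148 to 160), at unit x 0, y 0, z 148. In the gap (y -34 to +34), where the door's tab stands up, the board's edge is at x 0; at either side lips reach forward to x -14, over the shoulders of the closed door, only 5 above them: the door cannot go in upright, from above or from the front.
- stop (a point): Point between the two stops behind the closed door's upper corners, at unit x 2, y 0, z 140; the stops' faces are at x 2, z 95 to 148, y beyond -74 and +74. The door, straightened back against them, stands by itself in the groove.
- bolt (a joint): Sliding bolt of the unit, in m: 0 = fully drawn back (towards unit +y, clear of the doorway), 0.05 = fully across (moved along unit -y). It starts across the doorway, blocking the door. Stays where left, moves with about 2 N. Its steel bar, 12 by 12, lies at unit x -30 to -18, z 112 to 124; its tip is at y 92 when drawn back, y 42 when across.
- bolt_knob (a point): Point on the axis of the bolt's upright round steel post (14 in diameter, from the bar up to z 208), 18 below its top, at z 190. In the unit's frame it lies at x -24, y = 165 minus the bolt's travel.
- door_panel: Loose bamboo door panel, 130 to 220 g: a flat board 10 thick (x), 160 wide (y), 125 high (z), with a finger tab 44 wide and 10 thick in the middle of its top edge, standing up from z 125 to 190. Same front and back. Origin at the centre of its bottom edge face, z up along the board to the tab. It starts standing upright in the rack, origin 12 above the table.
- rack: Fixed wooden drying rack, 110 (x) by 150 (y), origin under its centre; floor 12 thick; two pairs of upright pegs to z 62 at y -50 and +50 leave a 15 gap (x -7.5 to 7.5) in which the door panel stands; edge bars to z 30 at x -45 and +45.
- jar_a: White lidded ceramic jar, 54 in diameter, 90 high, standing on the unit's inner floor behind the doorway; origin at its underside. Leave alone.
- jar_b: The other such jar, same size, also inside the unit. Leave alone.
- press_disc: Dark hard silicone press disc, 110 in diameter, 12 thick, with a 20 high central knob, lying on the table; origin at its underside. Leave alone.
- funnel: Red plastic funnel standing mouth down on the table, 96 in diameter, 110 high; origin at the centre of its underside. Leave alone.
There are look-alikes about, which are no part of the job. Leave any blue or turquoise look-alike of the door_panel alone.

How it is judged:
By the outcome, as a careful person would: the job done as asked, in the order asked, and still so for the second after the job is handed in, with the robot touching nothing.
It also fails if it takes over 64 s, if anything falls off the work surface, if the arm or the gripper's body presses on something with over 40 N, if the wrist force passes 120 N, or if a joint passes its speed limit or range.

## Working session

There is one attempt and no reset: what is moved stays moved. The work goes in short steps, Python scripts to look and compute and a tool call to move; the robot and the scene stay as the last step left them, time stands still between calls to the robot, and variables do not carry over. Pictures are saved under pics/ and viewed, on a budget of 10 in all, crops included, one or two more only if the job needs it, and the job is handed in when it is done.

Besides the shell and the picture viewer there is one more tool, called after ">>>" by a JSON object that holds its "name" and its "arguments". play_rows: Moves the arm, as the interface text tells. Its arguments: {"type":"object","properties":{"increments":{"type":"string"}},"required":["increments"]}

```bash
mkdir -p pics
cat > h.py <<'E'
import numpy as np,cv2
from workcell import ctrl
from scipy.spatial.transform import Rotation as R
def att(a):
    a=np.array(a,float); return a if a.shape==(3,3) else R.from_rotvec(a).as_matrix() if a.size==3 else R.from_quat(a).as_matrix()
def cloud(d):
    """world xyz of every pixel (nan without range)"""
    h,w=d['img'].shape[:2]; f=h/2/np.tan(np.radians(d['vertical_fov'])/2)
    K=np.array([[f,0,d['cx']],[0,f,d['cy']],[0,0,1]])
    u,v=np.meshgrid(np.arange(w),np.arange(h)); p=np.stack([u,v],-1).reshape(-1,1,2).astype(float)
    n=cv2.undistortPoints(p,K,np.array([d['k1'],0,0,0,0.])).reshape(h,w,2)
    ray=np.dstack([n,np.ones((h,w))]); z=d['range_z'].astype(float).copy(); z[z==0]=np.nan
    return (ray*z[...,None])@att(d['attitude']).T+np.array(d['origin']), ray@att(d['attitude']).T
def shot(n,save=None):
    d=ctrl.get_image(n)
    if save: cv2.imwrite('pics/'+save,d['img'][...,::-1])
    return d
E
python3 - <<'E'
from h import *
print(ctrl.get_obs(), ctrl.tcp_to_grasp)
ims=[]
import pickle
D={}
for n in ['top','side']:
    d=shot(n); D[n]=d; print(n,{k:v for k,v in d.items() if k not in('img','range_z')}); ims.append(d['img'])
    print(np.mean(d['range_z']>0))
D['wrist']=shot('wrist')
pickle.dump(D,open('D0.pkl','wb'))
cv2.imwrite('pics/top0.png',ims[0][...,::-1]);cv2.imwrite('pics/side0.png',ims[1][...,::-1])
E
```

```text
{'t': 0.0, 'qpos': array([ 1.15602339e+00,  4.23804403e-01,  1.63071126e+00,  6.60883449e-06,
        1.08860054e+00, -1.90221944e-02]), 'qvel': array([ 6.75668595e-05, -2.03240952e-03,  7.08979456e-04, -6.03478713e-04,
       -1.35072196e-03,  1.62680589e-04]), 'joint_torque': array([-1.11491099e-03, -5.44632483e+01, -2.73657238e+01,  6.42422657e-02,
        2.29131652e-02, -1.36774761e-04]), 'ee_pos': array([240.6719286 , 576.12201181, 182.91614459]), 'orientation': array([-6.17534023e-01, -3.07996020e+00,  2.33488645e-03]), 'ft_force': array([ 0.03460418,  0.35871048, -1.02857278]), 'moment': array([-0.05977162,  0.0123923 , -0.00051383]), 'width': 87.91997343317985} 18.700000000000003
top {'vertical_fov': 48.75902193543754, 'cx': 311.7675096615026, 'cy': 197.8565422471481, 'k1': 0.004809430450398115, 'origin': array([ 366.02937634,  -31.17061022, 1139.37369335]), 'attitude': array([-2.17209152,  2.12196474, -0.14583926])}
0.99610546875
side {'vertical_fov': 54.71685195421443, 'cx': 315.72619072526203, 'cy': 198.26666718635897, 'k1': -0.05987925463823176, 'origin': array([ 152.16723647, -826.70581116,  793.14505223]), 'attitude': array([-2.1870722 ,  0.43697229, -0.24245587])}
0.99621875
```

View pics/top0.png

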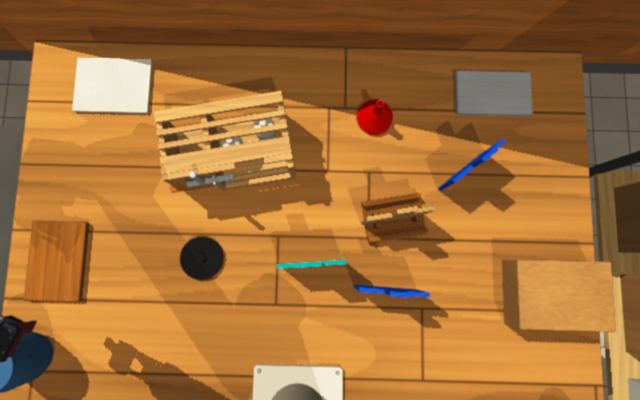

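View pics/side0.png

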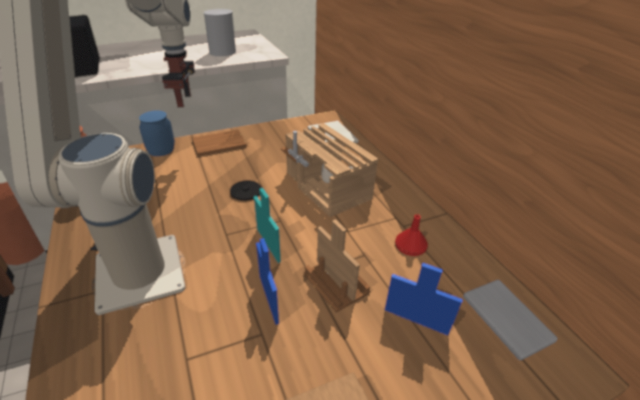

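```bash
cat > m1.py <<'E'
from h import *
import pickle
D=pickle.load(open('D0.pkl','rb'))
P={n:cloud(D[n])[0] for n in D}
T=P['top']; S=P['side']
print('door top px',T[213,398],'knob',T[175,193],'unit',T[140,225])
def box(A,c,r,zl,zh):
    m=(np.hypot(A[...,0]-c[0],A[...,1]-c[1])<r)&(A[...,2]>zl)&(A[...,2]<zh); return A[m]
c=T[213,398]
for n,A in (('top',T),('side',S)):
    for zl,zh in ((66,150),(150,230)):
        q=box(A,c,130,zl,zh)
        if len(q)<5: print(n,zl,len(q)); continue
        ctr,(w,h),a=cv2.minAreaRect(q[:,:2].astype(np.float32))
        print(n,'door',zl,len(q),q.mean(0).round(1),'rect',np.round(ctr,1),round(w,1),round(h,1),round(a,1),'zmax',np.percentile(q[:,2],[50,95,99]).round(1))
u=T[140,225]
for n,A in (('top',T),('side',S)):
    q=box(A,u,260,150,170)
    ctr,(w,h),a=cv2.minAreaRect(q[:,:2].astype(np.float32))
    print(n,'unit',len(q),'rect',np.round(ctr,1),round(w,1),round(h,1),round(a,1),'z',np.percentile(q[:,2],[5,50,95]).round(1))
    q=box(A,u,260,178,230)
    if len(q): print(n,'knob',len(q),q.mean(0).round(1),q.min(0).round(1),q.max(0).round(1))
E
python3 m1.py
```

```text
door top px [ 469.5570581  -210.84705309  200.30789447] knob [540.77739225 230.64726668 206.61769118] unit [646.12646991 186.25909479 109.57527387]
top door 66 357 [ 474.8 -224.   122.8] rect [ 477.7 -229.4] 10.3 161.0 10.8 zmax [134.7 140.4 146.8]
top door 150 144 [ 476.2 -226.5  192.5] rect [ 477.6 -228.9] 10.0 44.3 10.5 zmax [200.2 203.4 205.1]
side door 66 1068 [ 475.1 -237.6  108.8] rect [ 476.4 -228.3] 12.0 163.7 11.0 zmax [109.9 139.1 148.1]
side door 150 289 [ 474.9 -232.7  180.9] rect [ 476.8 -228.4] 12.0 46.9 11.6 zmax [181.4 202.8 203.6]
top unit 6075 rect [638.9 182.2] 183.4 297.9 11.0 z [154.3 158.9 162.1]
top knob 56 [541.6 230.8 200.4] [535.6 225.7 180.1] [549.5 239.7 211. ]
side unit 2002 rect [637.5 184.1] 184.3 306.8 10.5 z [151.6 160.  162.5]
side knob 39 [540.7 230.3 196.1] [534.6 224.5 179.1] [548.4 236.9 210.9]
```

>>> {"name": "play_rows", "arguments": {"increments": "1 0.01 -0.01 0.03 8.4; 1 0.01 -0.01 0.03 8.4; 1 0.02 -0.023 0.03 8.4; 1 0.02 -0.023 0.02 8.4; 1 0.02 -0.023 0 0; 1 0.02 -0.023 0 0; 1 0.02 -0.023 0 0; 1 0.02 -0.023 0 0; 1 0.02 -0.023 0 0; 1 0.02 -0.023 0 0; 1 0.02 -0.023 0 0; 1 0.02 -0.023 0 0; 1 0.02 -0.023 0 0; 1 0.02 -0.023 0 0; 1 0.02 -0.023 0 0; 1 0.02 -0.023 0 0; 1 0 -0.004 0 0; 1 0 0 0 0; 1 0 0 0 0"}}

```text
t: 2.05
ee_pos: [540.3, 231.2, 293.5]
orientation: [0.299, -3.127, -0.0]
ft_force: [-0.6, -0.9, 0.0]
width: 87.8
```

```bash
cat >> h.py <<'E'
def tool():
    o=ctrl.get_obs(); M=R.from_rotvec(o['orientation']).as_matrix(); y=M[:,1]
    print('t',round(o['t'],2),'tcp',np.round(o['ee_pos'],1),'jaw ang',round(np.degrees(np.arctan2(y[1],y[0]))%180,2),'tilt',np.round(M[:,2],3),'F',np.round(o['ft_force'],1),'w',round(o['width'],1))
E
python3 - <<'E'
from h import *
import pickle
tool(); d=shot('wrist','w1.png'); pickle.dump(d,open('w1.pkl','wb'))
A=cloud(d)[0]
print(d['origin'])
m=(A[...,2]>150)&(A[...,2]<168)
print(m.sum())
q=A[m]
if len(q): print(q.min(0),q.max(0))
E
```

```text
t 2.05 tcp [540.3 231.2 293.5] jaw ang 100.93 tilt [-0.001  0.    -1.   ] F [-0.6 -0.9  0. ] w 87.8
[468.32390912 217.39898786 493.85055817]
20729
[535.91518175  22.58524092 150.00310015] [705.79635078 336.51490837 167.64395044]
```

View pics/w1.png

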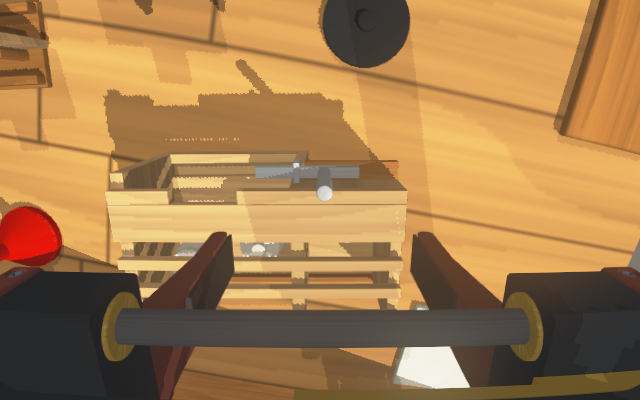

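```bash
cat > m2.py <<'E'
from h import *
import pickle
d=pickle.load(open('w1.pkl','rb')); A,_=cloud(d)
yaw=np.radians(10.9); c,s=np.cos(yaw),np.sin(yaw); O=np.array([586.5,122.1])
def un(q): e=q[...,:2]-O; return np.stack([e@[c,s],e@[-s,c],q[...,2]],-1)
U=un(A); v,u=np.indices(U.shape[:2]); notgrip=(v<230)
m=(abs(U[...,2]-160)<4)&notgrip
# front edge of top board per column bins
E=[]
for y in range(-100,205,10):
    k=m&(abs(U[...,1]-y)<5)&(abs(U[...,0])<60)
    if k.sum()>10: E.append((y,np.percentile(U[k][:,0],3),np.median(U[k][:,2])))
print(np.round(E,1).tolist())
k=m&(U[...,0]>0)&(U[...,0]<40); print('y range',np.percentile(U[k][:,1],[0.5,99.5]))
k=(U[...,2]>198)&(U[...,2]<215)&notgrip&(abs(U[...,0])<60); print('post top',k.sum(),U[k].mean(0),A[k].mean(0),U[k].min(0),U[k].max(0))
k=(abs(U[...,2]-28)<5)&notgrip&(U[...,0]>-60)&(U[...,0]<10); print('sill',k.sum(),np.percentile(U[k],[2,50,98],axis=0).round(1))
k=(abs(U[...,2]-124)<4)&notgrip&(U[...,0]>-60)&(U[...,0]<-10); print('bar',k.sum(),np.percentile(U[k],[2,50,98],axis=0).round(1))
# yaw from lip edges
E=np.array(E); L=E[abs(E[:,0])>40]; p=np.polyfit(L[:,0],L[:,1],1); print('edge slope deg',np.degrees(np.arctan(p[0])),p)
E
python3 m2.py
```

```text
[[-100.0, -11.4, 159.3], [-90.0, -11.4, 159.4], [-80.0, -11.5, 159.3], [-70.0, -11.5, 159.4], [-60.0, -11.4, 159.5], [-50.0, -11.3, 159.5], [-40.0, -11.3, 159.3], [-30.0, 2.5, 159.4], [-20.0, 2.5, 159.4], [-10.0, 2.5, 159.4], [0.0, 2.5, 159.4], [10.0, 2.6, 159.5], [20.0, 2.3, 159.4], [30.0, -7.4, 159.3], [40.0, -11.4, 159.3], [50.0, -11.3, 159.3], [60.0, -11.3, 159.3], [70.0, -11.3, 159.4], [80.0, -11.2, 159.3], [90.0, -11.2, 159.3], [100.0, -11.4, 159.4], [110.0, -11.3, 159.3], [120.0, -27.7, 159.2], [130.0, -11.4, 159.2], [140.0, -11.4, 159.2], [150.0, -11.2, 159.2], [160.0, -11.1, 159.1], [170.0, -11.3, 159.2], [180.0, -11.3, 159.2], [190.0, -11.2, 159.2], [200.0, -11.2, 159.1]]
y range [-97.68292384 196.55854414]
post top 237 [-22.99540081 117.23841881 206.24580845] [541.75021509 232.87496131 206.24580845] [-28.90794683 110.71393621 198.03610736] [-15.29322444 124.11849077 208.88256761]
sill 1927 [[-28.1 -86.4  23.9]
 [-19.1 -10.1  27.2]
 [  9.3  75.7  30. ]]
bar 1212 [[-27.9 -86.7 120.7]
 [-21.5  95.6 123.3]
 [-11.6 181.  127.4]]
edge slope deg -0.18139072740154194 [-3.16587600e-03 -1.18324563e+01]
```

```bash
cat >> m2.py <<'E'
print('----')
k=m&(U[...,0]>-9)&(U[...,0]<-2); ys=np.sort(U[k][:,1]); ys=ys[abs(ys)<60]; g=np.argmax(np.diff(ys)); print('gap edges wrist',ys[g],ys[g+1])
D=pickle.load(open('D0.pkl','rb'))
for n in('top','side'):
    B=un(cloud(D[n])[0]); b=abs(B[...,2]-160)<5; o=[]
    for y in range(-90,200,10):
        k=b&(abs(B[...,1]-y)<5)&(abs(B[...,0])<60)
        if k.sum()>5: o.append((y,round(np.percentile(B[k][:,0],4),1)))
    print(n,o)
    k=b&(B[...,0]>-9)&(B[...,0]<140); print('y range',np.percentile(B[k][:,1],[0.5,99.5]))
    k=b&(B[...,0]>-9)&(B[...,0]<-2); ys=np.sort(B[k][:,1]); ys=ys[abs(ys)<60]
    if len(ys)>2: g=np.argmax(np.diff(ys)); print('gap',ys[g],ys[g+1])
    k=(B[...,2]>165)&(B[...,2]<215)&(abs(B[...,0])<60)&(abs(B[...,1]-115)<40); print('post',k.sum(),np.median(B[k],0))
E
python3 m2.py | sed -n '/----/,$p'
```

```text
----
gap edges wrist -35.73673869340383 33.17596275040196
top [(-90, np.float64(-9.8)), (-80, np.float64(-9.5)), (-70, np.float64(-10.4)), (-60, np.float64(-10.0)), (-50, np.float64(-9.7)), (-40, np.float64(-10.4)), (-30, np.float64(3.0)), (-20, np.float64(3.2)), (-10, np.float64(4.2)), (0, np.float64(4.0)), (10, np.float64(3.1)), (20, np.float64(2.8)), (30, np.float64(-6.8)), (40, np.float64(-10.6)), (50, np.float64(-10.0)), (60, np.float64(-10.2)), (70, np.float64(-10.1)), (80, np.float64(-9.5)), (90, np.float64(-10.6)), (100, np.float64(-10.2)), (110, np.float64(-16.4)), (120, np.float64(-14.5)), (130, np.float64(-3.3)), (140, np.float64(-9.5)), (150, np.float64(-11.5)), (160, np.float64(-9.9)), (170, np.float64(-10.5)), (180, np.float64(-9.2)), (190, np.float64(-10.5))]
y range [-98.39096262 196.18415793]
gap -36.43922838634388 32.07037047323915
post 68 [-24.35993848 114.57431052 201.61763296]
side [(-90, np.float64(-12.1)), (-80, np.float64(-10.5)), (-70, np.float64(-11.3)), (-60, np.float64(-12.5)), (-50, np.float64(-12.1)), (-40, np.float64(-11.1)), (-30, np.float64(1.0)), (-20, np.float64(1.1)), (-10, np.float64(2.2)), (0, np.float64(3.2)), (10, np.float64(1.6)), (20, np.float64(2.1)), (30, np.float64(-2.3)), (40, np.float64(-10.4)), (50, np.float64(-11.3)), (60, np.float64(-12.6)), (70, np.float64(-11.5)), (80, np.float64(-12.5)), (90, np.float64(-11.5)), (100, np.float64(-14.5)), (110, np.float64(-28.2)), (120, np.float64(-28.9)), (130, np.float64(-5.3)), (140, np.float64(1.2)), (150, np.float64(-12.5)), (160, np.float64(-13.4)), (170, np.float64(-13.6)), (180, np.float64(-14.4)), (190, np.float64(-12.4))]
y range [-99.37958601 931.96633722]
gap -34.7669803078588 35.098200805861886
post 53 [-25.10693149 114.25051504 189.31477379]
```

>>> {"name": "play_rows", "arguments": {"increments": "1 0.003 0 -0.03 0; 1 0 0 -0.03 0; 1 0 0 -0.03 0; 1 0 0 -0.022 0; 1 0 0 -0.01 0; 0 0 0 0 0; 0 0 0 0 0; 0 0 0 0 0; 0 0 0 0 0; 0 0 0 0 0"}}

```text
t: 3.1
ee_pos: [544.4, 230.8, 172.5]
orientation: [-0.299, 3.126, 0.001]
ft_force: [-0.6, 0.3, 0.3]
width: 51.2
```

>>> {"name": "play_rows", "arguments": {"increments": "0 0 0 0 0; 0 0 0 0 0; 0 0 0 0 0; 0 0 0 0 0; 0 0 0 0 0; 0 0 0 0 0"}}

```text
t: 3.7
ee_pos: [543.9, 230.7, 171.6]
orientation: [0.299, -3.127, -0.0]
ft_force: [0.1, -0.0, -0.1]
width: 3.5
```

Run:
```python
from h import *
tool(); a=shot('wrist')['img']; b=shot('side')
im=cv2.resize(b['img'][100:220,240:400],(640,480),interpolation=cv2.INTER_CUBIC)
cv2.imwrite('pics/c1.png',np.hstack([cv2.resize(a,(400,480))[:, :],im[:, :400]])[...,::-1])
```

```text
t 3.7 tcp [543.9 230.7 171.6] jaw ang 100.92 tilt [-0.  0. -1.] F [ 0.1 -0.  -0.1] w 3.5
```

View pics/c1.png

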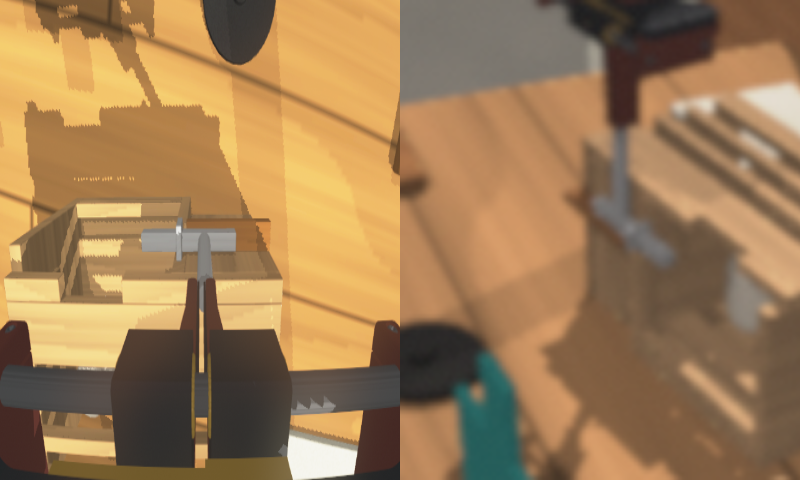

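>>> {"name": "play_rows", "arguments": {"increments": "0 -0.001 0.005 0 0; 0 -0.002 0.01 0 0; 0 -0.002 0.01 0 0; 0 -0.002 0.01 0 0; 0 -0.0015 0.008 0 0; 0 -0.001 0.005 0 0; 0 0 0 0 0; 0 0 0 0 0"}}

```text
t: 4.6
ee_pos: [534.3, 278.7, 171.6]
orientation: [0.3, -3.127, 0.0]
ft_force: [-0.9, 0.2, -0.4]
width: 0.4
```

```bash
cat > un.py <<'E'
from h import *
yaw=np.radians(10.9); c,s=np.cos(yaw),np.sin(yaw); O=np.array([589.3,121.3])
def un(q): e=np.asarray(q)[...,:2]-O; return np.stack([e@[c,s],e@[-s,c],np.asarray(q)[...,2]],-1)
def wd(x,y): return O+[c*x-s*y,s*x+c*y]
def bar(n='top'):
    B=un(cloud(shot(n))[0]); k=(B[...,2]>105)&(B[...,2]<132)&(B[...,0]>-40)&(B[...,0]<-17)&(B[...,1]>20)
    k2=(B[...,2]>130)&(B[...,2]<165)&(B[...,0]>-36)&(B[...,0]<-17)&(B[...,1]>60)&(B[...,1]<200)
    print(n,'bar y',np.percentile(B[k][:,1],[1,99]).round(1),k.sum(),'post y',np.median(B[k2],0).round(1) if k2.sum() else 0)
E
python3 - <<'E'
from un import *
tool(); print(un(ctrl.get_obs()['ee_pos'])); bar(); bar('side'); bar('wrist')
E
```

```text
t 4.6 tcp [534.3 278.7 171.6] jaw ang 100.95 tilt [-0. -0. -1.] F [-0.9  0.2 -0.4] w 0.4
[-24.18803327 164.98898012 171.63290379]
top bar y [ 46.3 196.7] 464 post y [-28.8 112.8 145.2]
side bar y [ 46.6 959.8] 214 post y [-27.7 115.1 146.4]
wrist bar y [ 48.6 197.7] 4743 post y [-29.9 121.9 147.2]
```

Run:
```python
from un import *
for n in ('wrist','side','top'):
    d=shot(n); B=un(cloud(d)[0])
    k=(B[...,2]>168)&(B[...,2]<205)&(abs(B[...,0]+24)<50)
    for nm,a,b in (('post',95,135),('fing',135,200)):
        q=B[k&(B[...,1]>a)&(B[...,1]<b)]
        if len(q)>3: print(n,nm,len(q),np.percentile(q,[2,50,98],axis=0).round(1).tolist())
    if n=='wrist':
        b=abs(B[...,2]-160)<4; print('lip',[round(float(np.percentile(B[b&(abs(B[...,1]-y)<5)&(abs(B[...,0])<60)][:,0],4)),1) for y in (-80,-60,60,80)])
        cv2.imwrite('pics/c2.png',np.vstack([d['img'][150:400]])[...,::-1])
```

```text
wrist post 681 [[-31.6, 114.1, 169.0], [-30.1, 122.8, 189.0], [-22.0, 126.2, 204.6]]Traceback (most recent call last):
  File "<stdin>", line 9, in <module>
    return _quantile_unchecked(
        a, q, axis, out, overwrite_input, method, keepdims, weights)
    return _ureduce(a,
                    func=_quantile_ureduce_func,
    ...<5 lines>...
                    overwrite_input=overwrite_input,
                    method=method)
    r = func(a, **kwargs)
    result = _quantile(arr,
                       quantiles=q,
    ...<2 lines>...
                       out=out,
                       weights=wgt)
    slices_having_nans = np.isnan(arr[-1, ...])
                                  ~~~^^^^^^^^^
IndexError: index -1 is out of bounds for axis 0 with size 0
```

Run:
```python
from un import *
d=shot('wrist'); B=un(cloud(d)[0]); im=d['img']
cv2.imwrite('pics/c2.png',im[...,::-1])
h,rg=im.astype(int),d['range_z']
print(d['origin'],un(d['origin']))
for v in range(200,400,15): print(v,[(u,im[v,u].tolist(),B[v,u].round(0).tolist()) for u in (310,318,326)])
```

```text
[462.45663333 264.66041776 371.99688405] [-97.44614734 164.75951388 371.99688405]
200 [(310, [123, 115, 107], [-25.0, 156.0, 118.0]), (318, [145, 98, 56], [-22.0, 161.0, 111.0]), (326, [146, 99, 55], [-22.0, 168.0, 110.0])]
215 [(310, [138, 108, 74], [-14.0, 156.0, 123.0]), (318, [143, 113, 76], [-15.0, 162.0, 123.0]), (326, [144, 113, 76], [-14.0, 167.0, 122.0])]
230 [(310, [143, 111, 77], [-14.0, 157.0, 153.0]), (318, [143, 113, 76], [-15.0, 162.0, 154.0]), (326, [142, 113, 75], [-14.0, 167.0, 152.0])]
245 [(310, [89, 60, 46], [-35.0, 159.0, 227.0]), (318, [98, 73, 56], [-34.0, 163.0, 223.0]), (326, [94, 68, 51], [-35.0, 166.0, 227.0])]
260 [(310, [88, 59, 45], [-35.0, 160.0, 241.0]), (318, [74, 55, 44], [-34.0, 163.0, 238.0]), (326, [81, 56, 43], [-35.0, 166.0, 241.0])]
275 [(310, [63, 53, 44], [-57.0, 162.0, 296.0]), (318, [65, 52, 42], [-34.0, 163.0, 252.0]), (326, [68, 52, 42], [-34.0, 166.0, 251.0])]
290 [(310, [59, 51, 44], [-57.0, 162.0, 303.0]), (318, [57, 47, 41], [-34.0, 163.0, 262.0]), (326, [57, 47, 41], [-33.0, 166.0, 262.0])]
305 [(310, [52, 46, 42], [-57.0, 162.0, 30
[... 230 characters left out ...]
])]
335 [(310, [48, 46, 44], [-54.0, 162.0, 314.0]), (318, [90, 78, 62], [-49.0, 164.0, 307.0]), (326, [99, 83, 54], [-51.0, 165.0, 310.0])]
350 [(310, [48, 46, 44], [-51.0, 162.0, 314.0]), (318, [169, 125, 67], [203.0, 159.0, -0.0]), (326, [147, 112, 58], [-49.0, 165.0, 312.0])]
365 [(310, [48, 46, 44], [-46.0, 162.0, 313.0]), (318, [118, 93, 63], [91.0, 161.0, 154.0]), (326, [110, 88, 61], [90.0, 167.0, 156.0])]
380 [(310, [49, 47, 44], [-43.0, 162.0, 314.0]), (318, [220, 174, 112], [101.0, 161.0, 159.0]), (326, [220, 175, 114], [101.0, 167.0, 159.0])]
395 [(310, [109, 87, 41], [-43.0, 162.0, 317.0]), (318, [110, 88, 42], [-44.0, 164.0, 318.0]), (326, [109, 88, 42], [-43.0, 165.0, 317.0])]
```

View pics/c2.png

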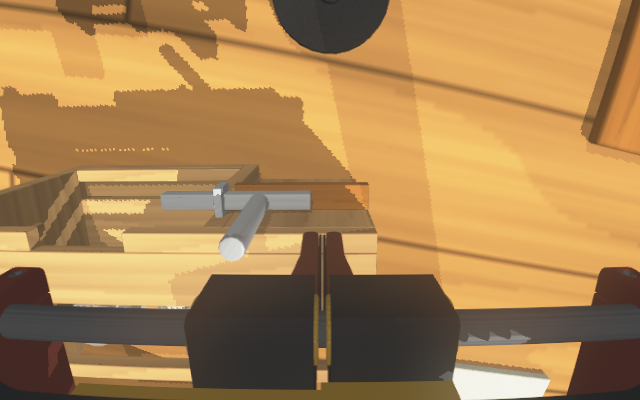

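Run:
```python
from un import *
tool()
for n in ('side','top','wrist'):
    d=shot(n); B=un(cloud(d)[0]); im=d['img'].astype(int)
    k=(abs(B[...,0]+24)<22)&(abs(B[...,1]-165)<30)&(B[...,2]>165)&(B[...,2]<300)
    q=B[k]; print(n,len(q),np.percentile(q[:,2],[0,1,3,10,50]).round(1) if len(q) else 0)
    if len(q):
        for z in range(195,285,15):
            e=q[abs(q[:,2]-z)<7]
            if len(e): print(z,len(e),e.min(0).round(1),e.max(0).round(1))
```

```text
t 4.85 tcp [534.6 278.3 171.7] jaw ang 100.9 tilt [ 0. -0. -1.] F [-0.2  0.6 -0. ] w 0.1
side 171 [211.8 212.5 214.2 220.1 246.4]
210 10 [-35.9 155.5 211.8] [-14.2 177.3 216.6]
225 38 [-37.3 154.5 218. ] [-14.6 176.5 231.9]
240 35 [-36.3 151.  233.3] [-14.5 176.3 247. ]
255 30 [-36.9 149.3 248.8] [-15.1 172.9 262. ]
270 31 [-36.8 149.  263.6] [-22.9 179.5 276.5]
top 10 [213.1 213.2 213.4 214.  220.5]
210 4 [-34.6 154.7 213.1] [-22.  160.  215.8]
225 4 [-35.1 154.2 223.3] [-23.9 157.2 228.6]
wrist 2368 [209.5 211.1 213.2 218.4 240.5]
210 191 [-35.7 155.3 209.5] [-33.2 173.5 216.9]
225 580 [-35.8 155.3 218.1] [-13.8 173.6 232. ]
240 709 [-36. 154. 233.] [-32.1 175.1 247. ]
255 530 [-36.2 153.2 248. ] [-32.9 175.8 262. ]
270 135 [-35.8 162.3 263. ] [-29.  166.7 267.9]
```

Run:
```python
from un import *
import pickle
B=un(cloud(pickle.load(open('w1.pkl','rb')))[0]); t=un([540.3,231.2,293.5]); print(t)
k=(abs(B[...,0]-t[0])<22)&(abs(B[...,1]-t[1])<75)&(B[...,2]>240)&(B[...,2]<420); q=B[k]; print(np.percentile(q[:,2],[0,.3,1,5]))
for z in range(300,400,15):
    e=q[abs(q[:,2]-z)<7]
    if len(e): print(z,len(e),e.min(0).round(1),e.max(0).round(1))
```

```text
[-27.33438774 117.18293923 293.5       ]
[330.67030636 332.35647418 333.72435264 339.6835668 ]
330 364 [-39.   64.  330.7] [-17.2 169.9 337. ]
345 1203 [-39.3  64.2 338. ] [-16.6 169.7 352. ]
360 1627 [-39.5  63.6 353. ] [-16.8 170.5 367. ]
375 1996 [-39.4  61.3 368. ] [-19.5 173.2 382. ]
390 2356 [-39.6  59.6 383. ] [-14.9 175.1 397. ]
```

>>> {"name": "play_rows", "arguments": {"increments": "0.6 0 0 0.02 0; 0.6 0.002 -0.01 0 0; 0.6 0.002 -0.01 0 0; 0.6 0.002 -0.01 0 0; 0.6 0.002 -0.01 0 0; 0.6 0.001 -0.009 0 0; 0.6 0 0 -0.01 0; 0.6 0 0 -0.02 0; 0.6 0 0 -0.02 0; 0.6 0 0 -0.008 0; 0 0 0 0 0; 0 0 0 0 0; 0 0 0 0 0; 0 0 0 0 0; 0 0 0 0 0; 0 0 0 0 0; 0 0 0 0 0; 0 0 0 0 0"}}

```text
t: 6.8
ee_pos: [543.9, 230.1, 134.4]
orientation: [-0.299, 3.126, 0.001]
ft_force: [-0.9, 1.4, 5.8]
width: 13.1
```

>>> {"name": "play_rows", "arguments": {"increments": "0 -0.001 0.005 0 0; 0 -0.002 0.01 0 0; 0 -0.002 0.01 0 0; 0 -0.002 0.01 0 0; 0 -0.0015 0.008 0 0; 0 -0.001 0.005 0 0; 0 0 0.002 0 0; 0 0 0 0 0"}}

```text
t: 7.6
ee_pos: [534.4, 278.6, 134.4]
orientation: [-0.3, 3.127, -0.003]
ft_force: [-1.1, -4.4, 8.1]
width: 13.4
```

Run:
```python
from un import *
tool(); print(un(ctrl.get_obs()['ee_pos'])); bar(); bar('wrist')
```

```text
t 7.6 tcp [534.4 278.6 134.4] jaw ang 100.96 tilt [ 0.001 -0.002 -1.   ] F [-1.1 -4.4  8.1] w 13.4
[-24.15783825 164.86667828 134.37837599]
top bar y [ 86.5 191.9] 289 post y [-29.1 124.1 132.4]
wrist bar y [ 88.7 199.7] 5566 post y [-30.6 164.3 148.1]
```

>>> {"name": "play_rows", "arguments": {"increments": "0.5 0 0 0 0; 0.5 0 0 0 0; 0.8 0 0 0.02 0; 0.8 0 0 0.03 0; 0.8 0 -0.02 0.04 0; 0.8 -0.001 -0.03 0.03 0; 0.8 -0.003 -0.035 0 0; 0.8 -0.004 -0.035 0 0; 0.8 -0.004 -0.035 0 0; 0.8 -0.004 -0.035 0 0; 0.8 -0.004 -0.035 0 0; 0.8 -0.004 -0.035 0 0; 0.8 -0.004 -0.035 0 0; 0.8 -0.004 -0.035 0 0; 0.8 -0.004 -0.035 0 0; 0.8 -0.004 -0.035 0 0; 0.8 -0.004 -0.035 0 0; 0.8 -0.004 -0.035 0 0; 0.8 -0.004 -0.02 0 0; 0.8 -0.004 -0.017 0 0"}}

```text
t: 9.7
ee_pos: [477.3, -228.7, 253.2]
orientation: [0.297, -3.127, -0.0]
ft_force: [0.2, -0.2, 0.6]
width: 70.3
```

```bash
cat > door.py <<'E'
from un import *
def door(n,zl,zh,c=(477,-229),r=130):
    A=cloud(shot(n))[0]; k=(np.hypot(A[...,0]-c[0],A[...,1]-c[1])<r)&(A[...,2]>zl)&(A[...,2]<zh); q=A[k]
    if len(q)<10: print(n,zl,len(q)); return
    ctr,(w,h),a=cv2.minAreaRect(q[:,:2].astype(np.float32)); print(n,zl,zh,len(q),np.round(ctr,1),round(w,1),round(h,1),round(a,1),'z99',np.percentile(q[:,2],99).round(1))
E
python3 - <<'E'
from door import *
tool(); door('wrist',190,215,r=60); door('wrist',125,150);door('top',190,215,r=60); bar('side'); bar('top')
E
```

```text
t 9.7 tcp [ 477.3 -228.7  253.2] jaw ang 100.86 tilt [-0.001  0.    -1.   ] F [ 0.2 -0.2  0.6] w 70.3
wrist 190 215 965 [ 477.3 -229.6] 9.8 43.9 10.7 z99 202.9
wrist 125 150 1900 [ 477.5 -229.2] 10.4 159.3 10.8 z99 149.0
top 190 0
side bar y [ 86.1 961.6] 206 post y [-27.6 160.8 146.1]
top bar y [ 86.5 199.6] 376 post y [-28.9 158.2 144.4]
```

Run:
```python
from un import *
import pickle
D=pickle.load(open('D0.pkl','rb')); D2={n:shot(n) for n in('top','side')}
for n in('top','side'):
    for E in (D,D2):
        d=E[n]; B=un(cloud(d)[0])
        k=(B[...,2]>185)&(B[...,2]<212)&(abs(B[...,0]+24)<14)&(B[...,1]>60)&(B[...,1]<200)
        b=(B[...,2]>112)&(B[...,2]<128)&(abs(B[...,0]+26)<8)&(B[...,1]>20)&(B[...,1]<220)
        print(n,'post',k.sum(),np.median(B[k],0).round(1),'bar hist',np.histogram(B[b][:,1],range(30,210,6))[0])
a,b=[cv2.resize(E['top']['img'][140:210,150:300],(750,300),interpolation=cv2.INTER_CUBIC) for E in(D,D2)]
cv2.imwrite('pics/bolt.png',np.vstack([a[:,:],b])[:600,...,::-1])
```

```text
top post 49 [-26.1 116.4 205.9] bar hist [ 0  0 10 16 13 17 16 14 15 12  7 16 14 13  1  4  9 17 18 16 13  5  2  2
  4  3  3  4  0]
top post 54 [-26.6 162.4 205.5] bar hist [ 0  0  0  0  0  0  0  0  0 13  7 15 15 16 16 16 16 14 17 16 16 10  4  3
 12 16 13 16  7]
side post 31 [-27.1 115.6 199.8] bar hist [ 0  0  4 10  6  9  6  4  8  5  5  0  1  8  9  1  4  5  5  7  4  2  1  1
  0  2  2  2  0]
side post 33 [-27.7 162.5 199.3] bar hist [ 0  0  0  0  0  0  0  0  0 12  4  0  3 10  4  8  4  6  6  7  3  7  5  2
  3  5  4  6  5]
```

View pics/bolt.png

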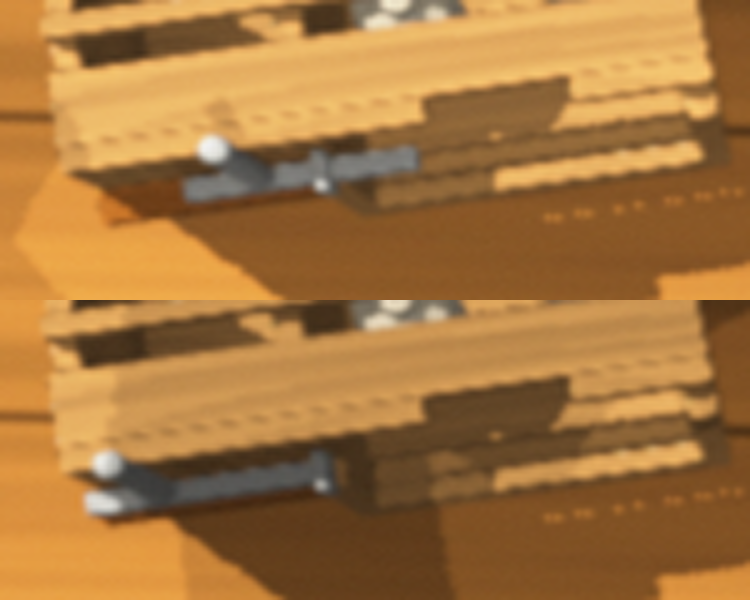

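>>> {"name": "play_rows", "arguments": {"increments": "0 0.0045 0.035 0 0; 0 0.0045 0.035 0 0; 0 0.0045 0.035 0 0; 0 0.0045 0.035 0 0; 0 0.0045 0.035 0 0; 0 0.0045 0.035 0 0; 0 0.0045 0.035 0 0; 0 0.0045 0.035 0 0; 0 0.0045 0.035 0 0; 0 0.0045 0.035 0 0; 0 0.0045 0.035 0 0; 0 0.0045 0.035 0 0; 0 0.0045 0.035 0 0; 0 0.004 0.023 -0.03 0; 0 0 0 -0.04 0; 0 0 0 -0.035 0; 0 0 0 -0.014 0; 0 0 0 0 0"}}

```text
t: 11.85
ee_pos: [538.8, 250.7, 132.9]
orientation: [0.3, -3.123, 0.002]
ft_force: [0.8, 0.2, 0.3]
width: 0.8
```

>>> {"name": "play_rows", "arguments": {"increments": "0 -0.001 0.005 0 0; 0 -0.001 0.005 0 0; 0 0 0.002 0 0; 0 -0.0005 0.002 0 0; 0 0 0 0 0"}}

```text
t: 12.35
ee_pos: [539.5, 262.6, 136.5]
orientation: [-0.3, 3.124, -0.005]
ft_force: [3.0, -12.6, 4.6]
width: 0.4
```

>>> {"name": "play_rows", "arguments": {"increments": "0 0.001 -0.006 0 0; 0.8 0 -0.004 0.03 0; 0.8 0 -0.01 0.04 0; 0.8 -0.002 -0.025 0.04 0; 0.8 -0.0045 -0.035 0 0; 0.8 -0.0045 -0.035 0 0; 0.8 -0.0045 -0.035 0 0; 0.8 -0.0045 -0.035 0 0; 0.8 -0.0045 -0.035 0 0; 0.8 -0.0045 -0.035 0 0; 0.8 -0.0045 -0.035 0 0; 0.8 -0.0045 -0.035 0 0; 0.8 -0.0045 -0.035 0 0; 0.8 -0.0045 -0.035 0 0; 0.8 -0.0045 -0.035 0 0; 0.8 -0.0045 -0.035 0 0; 0.8 -0.004 -0.025 0 0; 0.8 0 0 0 0; 0.8 0 0 0 0"}}

```text
t: 14.25
ee_pos: [479.1, -225.3, 245.3]
orientation: [-0.297, 3.126, -0.0]
ft_force: [0.2, -0.0, 0.3]
width: 70.2
```

Run:
```python
from door import *
tool(); door('wrist',190,215,r=60); door('wrist',125,150); 
for n in('top','side'):
        B=un(cloud(shot(n))[0])
        k=(B[...,2]>185)&(B[...,2]<212)&(abs(B[...,0]+24)<14)&(B[...,1]>60)&(B[...,1]<200); print(n,'post',np.median(B[k],0).round(1))
```

```text
t 14.25 tcp [ 479.1 -225.3  245.3] jaw ang 100.84 tilt [ 0.001  0.    -1.   ] F [ 0.2 -0.   0.3] w 70.2
wrist 190 215 1041 [ 477.4 -229.6] 10.1 43.8 11.1 z99 202.7
wrist 125 150 2001 [ 477.7 -229.1] 10.7 159.7 10.7 z99 147.6
top post [-26.4 162.6 205.5]
side post [-27.8 161.7 200.7]
```

>>> {"name": "play_rows", "arguments": {"increments": "0.8 -0.0017 -0.004 -0.03 0; 0.8 0 0 -0.04 0; 0.8 0 0 -0.03 0; 0.8 0 0 -0.022 0; 0.8 0 0 0 0; 0 0 0 0 0; 0 0 0 0 0; 0 0 0 0 0; 0 0 0 0 0; 0 0 0 0 0; 0 0 0 0 0"}}

```text
t: 15.55
ee_pos: [478.0, -229.5, 123.8]
orientation: [-0.299, 3.126, -0.001]
ft_force: [-0.4, 2.5, 6.7]
width: 43.8
```

>>> {"name": "play_rows", "arguments": {"increments": "0 0 0 0.01 0; 0 0 0 0.012 0; 0 0 0 0.012 0; 0 0 0 0 0; 0 -0.006 -0.001 0 0; 0 -0.006 -0.001 0 0; 0 -0.006 -0.001 0 0; 0 -0.006 -0.001 0 0; 0 -0.006 -0.001 0 0; 0 -0.006 -0.001 0 0; 0 -0.006 -0.001 0 0; 0 -0.005 -0.002 0 0; 0 0 0 0 0"}}

```text
t: 16.85
ee_pos: [429.0, -238.1, 156.5]
orientation: [0.298, -3.126, -0.002]
ft_force: [1.6, 1.4, -1.2]
width: 44.1
```

```bash
cat > tilt.py <<'E'
from un import *
def tilt(n,nearc,zl=70,zh=150,save=None):
    """fit plane to board points near the tool, in unit axes"""
    d=shot(n,save); A=cloud(d)[0]; U=un(A); t=un(nearc)
    k=(abs(U[...,0]-t[0])<90)&(abs(U[...,1]-t[1])<95)&(U[...,2]>zl)&(U[...,2]<zh); q=U[k]
    if len(q)<20: print(n,len(q)); return
    p,_=cv2.solve(np.c_[q[:,1]-t[1],q[:,2],np.ones(len(q))],np.ascontiguousarray(q[:,:1]),flags=cv2.DECOMP_SVD)
    for i in range(4):
        r=q[:,0]-np.c_[q[:,1]-t[1],q[:,2],np.ones(len(q))]@p[:,0]; g=q[abs(r)<max(3,np.median(abs(r))*1.5)]
        p,_=cv2.solve(np.c_[g[:,1]-t[1],g[:,2],np.ones(len(g))],np.ascontiguousarray(g[:,:1]),flags=cv2.DECOMP_SVD)
    print(n,len(q),len(g),'yaw err',np.degrees(np.arctan(-p[0,0])).round(2),'tilt(top out +)',np.degrees(np.arctan(-p[1,0])).round(2),'x-tcp at z0,100,150',(p[2,0]-t[0]+p[1,0]*np.array([0,100,150])).round(1))
    print('  z low',np.percentile(g[:,2],[0.3,99.7]).round(1),'y',(np.percentile(g[:,1],[.5,99.5])-t[1]).round(1))
E
python3 - <<'E'
from tilt import *
tool(); p=ctrl.get_obs()['ee_pos']; tilt('wrist',p); tilt('side',p,save='s3.png'); tilt('top',p)
E
```

```text
t 16.85 tcp [ 429.  -238.1  156.5] jaw ang 100.9 tilt [-0.001  0.001 -1.   ] F [ 1.6  1.4 -1.2] w 44.1Traceback (most recent call last):
  File "<stdin>", line 2, in <module>
  File "tilt.py", line 9, in tilt
    r=q[:,0]-np.c_[q[:,1]-t[1],q[:,2],np.ones(len(q))]@p[:,0]; g=q[abs(r)<max(3,np.median(abs(r))*1.5)]
                                                       ~^^^^^
TypeError: 'bool' object is not subscriptable
```

```bash
sed -i 's/p,_=cv2.solve(\(.*\),np.ascontiguousarray(\(.\)\[:,:1\]),flags=cv2.DECOMP_SVD)/p=np.linalg.lstsq(\1,\2[:,:1],rcond=None)[0]/' tilt.py
python3 - <<'E'
from tilt import *
tool(); p=ctrl.get_obs()['ee_pos']; tilt('wrist',p); tilt('side',p,save='s3.png'); tilt('top',p)
E
```

```text
t 16.9 tcp [ 429.3 -238.1  156.5] jaw ang 100.91 tilt [-0.002  0.001 -1.   ] F [ 1.5  1.1 -1. ] w 43.6
wrist 2385 2385 yaw err -0.15 tilt(top out +) 15.3 x-tcp at z0,100,150 [58.6 31.2 17.6]
  z low [ 73.5 149.1] y [-78.3  78.3]
side 582 531 yaw err 0.07 tilt(top out +) 15.24 x-tcp at z0,100,150 [58.6 31.3 17.7]
  z low [ 70.2 149.9] y [-80.1  79. ]
top 101 89 yaw err 0.58 tilt(top out +) 15.16 x-tcp at z0,100,150 [69.2 42.1 28.6]
  z low [ 70.3 149.8] y [-12.7  79.9]
```

View pics/s3.png

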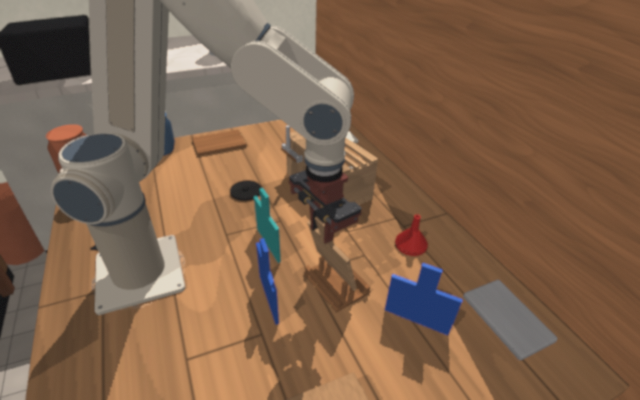

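>>> {"name": "play_rows", "arguments": {"increments": "0 0 0 0.02 0; 0 0 0 0.03 0; 0 0.001 0.005 0.01 0; 0 0.003 0.02 0 0; 0 0.004 0.028 0 0; 0 0.004 0.028 0 0; 0 0.004 0.028 0 0; 0 0.004 0.028 0 0; 0 0.004 0.028 0 0; 0 0.004 0.028 0 0; 0 0.004 0.028 0 0; 0 0.004 0.028 0 0; 0 0.004 0.028 0 0; 0 0.004 0.028 0 0; 0 0.005 0.02 0 0; 0 0.003 0.012 0 0; 0 0 0.002 0 0; 0 0 0 0 0; 0 0 0 0 0"}}

```text
t: 18.95
ee_pos: [481.9, 99.9, 216.5]
orientation: [0.298, -3.127, 0.001]
ft_force: [-0.5, 0.4, -1.7]
width: 43.8
```

Run:
```python
from tilt import *
tool(); p=ctrl.get_obs()['ee_pos']; print('unit',un(p).round(1)); tilt('wrist',p,120,200); tilt('side',p,120,200)
d=shot('wrist'); U=un(cloud(d)[0]); m=abs(U[...,2]-160)<4
for y in (-90,-60,0,60,120):
    k=m&(abs(U[...,1]-y)<5)&(abs(U[...,0])<60); print(y,k.sum(),np.percentile(U[k][:,0],4).round(1) if k.sum()>5 else '')
```

```text
t 18.95 tcp [481.9  99.9 216.5] jaw ang 100.89 tilt [-0.001 -0.    -1.   ] F [-0.5  0.4 -1.7] w 43.8
unit [-109.5   -0.7  216.5]
wrist 2329 2225 yaw err -0.14 tilt(top out +) 15.21 x-tcp at z0,100,150 [74.5 47.4 33.8]
  z low [120.4 199.9] y [-78.4  78.2]
side 513 437 yaw err 0.1 tilt(top out +) 15.23 x-tcp at z0,100,150 [74.5 47.3 33.7]
  z low [120.3 199.7] y [-80.6  79.6]
-90 0 
-60 113 24.1
0 226 23.4
60 68 27.9
120 0
```

>>> {"name": "play_rows", "arguments": {"increments": "0 0 0 -0.025 0; 0 0 0 -0.025 0; 0 0 0 -0.017 0; 0 0 0 -0.006 0; 0 0.007 0.002 0 0; 0 0.01 0.002 0 0; 0 0.01 0.002 0 0; 0 0.01 0.002 0 0; 0 0.01 0.002 0 0; 0 0.005 0.001 0 0; 0 0 0 0 0"}}

```text
t: 20.2
ee_pos: [535.1, 111.8, 143.7]
orientation: [-0.299, 3.127, -0.0]
ft_force: [-0.3, 0.8, -1.4]
width: 44.1
```

Run:
```python
from tilt import *
tool(); p=ctrl.get_obs()['ee_pos']; print('unit',un(p).round(1)); tilt('wrist',p,60,130)
d=shot('side'); cv2.imwrite('pics/s4.png',cv2.resize(d['img'][100:250,240:440],(800,600),interpolation=cv2.INTER_CUBIC)[...,::-1])
```

```text
t 20.2 tcp [535.1 111.8 143.7] jaw ang 100.93 tilt [ 0.  0. -1.] F [-0.3  0.8 -1.4] w 44.1
unit [-55.    1.  143.7]
wrist 3723 2645 yaw err -0.02 tilt(top out +) 15.08 x-tcp at z0,100,150 [54.5 27.6 14.1]
  z low [ 61.5 129.5] y [-94.2  91. ]
```

View pics/s4.png

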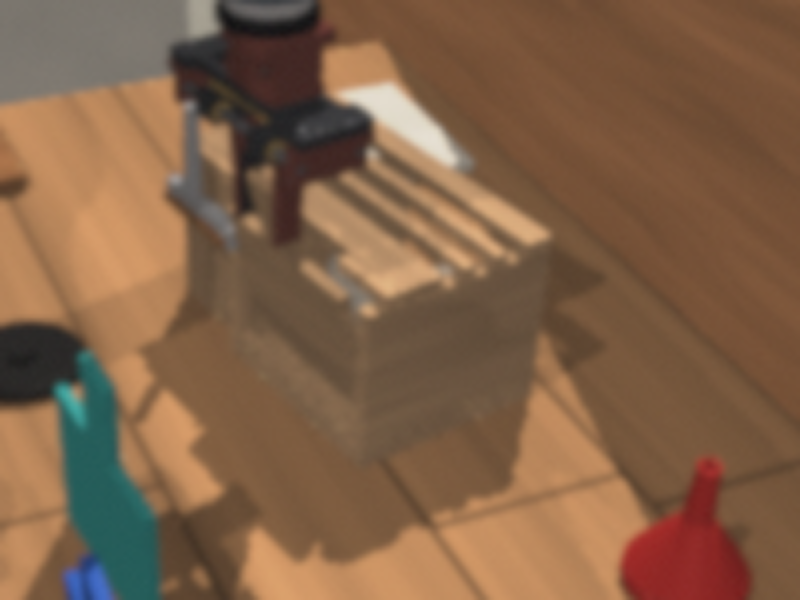

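>>> {"name": "play_rows", "arguments": {"increments": "0 -0.0022 -0.0015 0 0; 0 0 0 0 0; 0 0 0 -0.004 0; 0 0 0 -0.004 0; 0 0 0 -0.004 0; 0 0 0 -0.004 0; 0 0 0 0 0"}}

```text
t: 21.0
ee_pos: [531.5, 110.1, 126.9]
orientation: [0.299, -3.126, 0.0]
ft_force: [-0.4, -0.1, -1.2]
width: 44.0
```

Run:
```python
from tilt import *
tool(); p=ctrl.get_obs()['ee_pos']; print('unit',un(p).round(1)); tilt('wrist',p,60,130)
```

```text
t 21.0 tcp [531.5 110.1 126.9] jaw ang 100.92 tilt [-0.001 -0.    -1.   ] F [-0.4 -0.1 -1.2] w 44.0
unit [-5.890e+01 -1.000e-01  1.269e+02]
wrist 3816 2994 yaw err -0.18 tilt(top out +) 15.05 x-tcp at z0,100,150 [49.9 23.   9.6]
  z low [ 60.3 129.8] y [-93.9  93.9]
```

>>> {"name": "play_rows", "arguments": {"increments": "0 0.001 0 -0.001 0; 0 0 0 -0.001 0; 0 0 0 -0.001 0; 0 0 0 0 0"}}

```text
t: 21.45
ee_pos: [533.3, 110.2, 125.1]
orientation: [-0.299, 3.127, 0.0]
ft_force: [-1.1, 0.5, 2.7]
width: 43.9
```

>>> {"name": "play_rows", "arguments": {"increments": "0 0.005 0.001 0.001 0; 0 0.005 0.001 0.001 0; 0 0.005 0.001 0.001 0; 0 0.005 0.001 0.0005 0; 0 0.005 0.001 0.0005 0; 0 0.005 0.001 0.0005 0; 0 0.005 0.001 0 0; 0 0.005 0.001 0 0; 0 0 0 0 0"}}

```text
t: 22.35
ee_pos: [574.4, 118.3, 129.5]
orientation: [-0.299, 3.126, 0.0]
ft_force: [-1.1, -1.4, 4.2]
width: 43.9
```

Run:
```python
from tilt import *
tool(); p=ctrl.get_obs()['ee_pos']; print('unit',un(p).round(1)); tilt('wrist',p,40,110); tilt('side',p,40,110)
```

```text
t 22.35 tcp [574.4 118.3 129.5] jaw ang 100.92 tilt [ 0.002  0.    -1.   ] F [-1.1 -1.4  4.2] w 43.9
unit [-1.520e+01 -1.000e-01  1.295e+02]
wrist 7294 5420 yaw err 0.08 tilt(top out +) 3.1 x-tcp at z0,100,150 [ 6.   0.6 -2.1]
  z low [ 40.2 109.8] y [-84.6  88. ]
side 615 432 yaw err 0.24 tilt(top out +) 3.12 x-tcp at z0,100,150 [ 5.6  0.2 -2.5]
  z low [ 40.3 109.7] y [-93.9  90.1]
```

>>> {"name": "play_rows", "arguments": {"increments": "0 0.004 0.001 0 0; 0 0.003 0 0 0; 0 0.003 0.001 0 0; 0 0.002 0 0 0; 0 0 0 0 0"}}

```text
t: 22.95
ee_pos: [584.1, 120.2, 129.3]
orientation: [0.299, -3.125, -0.0]
ft_force: [-6.6, 0.1, 8.0]
width: 43.5
```

Run:
```python
from tilt import *
tool(); p=ctrl.get_obs()['ee_pos']; print('unit',un(p).round(1)); tilt('wrist',p,40,110); tilt('side',p,40,110)
```

```text
t 22.95 tcp [584.1 120.2 129.3] jaw ang 100.93 tilt [-0.002 -0.    -1.   ] F [-6.6  0.1  8. ] w 43.5
unit [-5.300e+00 -1.000e-01  1.293e+02]
wrist 8133 5934 yaw err 0.08 tilt(top out +) -0.0 x-tcp at z0,100,150 [-4.9 -4.9 -4.9]
  z low [ 40.2 109.9] y [-84.6  84.2]
side 658 441 yaw err 0.45 tilt(top out +) -0.06 x-tcp at z0,100,150 [-5.4 -5.3 -5.3]
  z low [ 40.5 109.1] y [-57.3  88.6]
```

>>> {"name": "play_rows", "arguments": {"increments": "0 0.002 0 0 0; 0 0.002 0.001 0 0; 0 0 0 0 0; 0 0 0 0 0"}}

```text
t: 23.45
ee_pos: [584.3, 120.2, 129.2]
orientation: [0.298, -3.118, 0.001]
ft_force: [-18.8, -4.1, 17.7]
width: 43.8
```

Run:
```python
from tilt import *
tool(); p=ctrl.get_obs()['ee_pos']; print('unit',un(p).round(1)); tilt('wrist',p,40,110)
```

```text
t 23.45 tcp [584.3 120.2 129.2] jaw ang 100.92 tilt [-0.009 -0.002 -1.   ] F [-18.8  -4.1  17.7] w 43.8
unit [-5.100e+00 -1.000e-01  1.292e+02]
wrist 8007 5831 yaw err 0.07 tilt(top out +) -0.03 x-tcp at z0,100,150 [-5.1 -5.1 -5. ]
  z low [ 40.4 109.9] y [-84.6  84.2]
```

>>> {"name": "play_rows", "arguments": {"increments": "0 -0.003 -0.001 0 0; 0 0 0 0 0; 0.75 0 0 0 0; 0.75 0 0 0 0; 0.75 0 0 0 0; 0.75 0 0 0 0; 0.75 0 0 0.02 0; 0.75 0 0 0.03 0; 0.75 0 0 0.04 0; 0.75 0 0 0.03 0; 0.75 0 0 0 0"}}

```text
t: 24.6
ee_pos: [589.1, 120.7, 254.0]
orientation: [-0.298, 3.119, 0.001]
ft_force: [0.4, -0.3, 0.2]
width: 65.7
```

Run:
```python
from tilt import *
tool(); p=ctrl.get_obs()['ee_pos']; print('unit',un(p).round(1)); tilt('side',p,40,110); tilt('wrist',p,40,110)
U=un(cloud(shot('wrist'))[0])
k=(U[...,2]>185)&(U[...,2]<212)&(abs(U[...,0])<40)
for nm,a,b in(('tab',-40,40),('post',100,200)):
    q=U[k&(U[...,1]>a)&(U[...,1]<b)]
    if len(q): print(nm,len(q),np.percentile(q,[2,50,98],axis=0).round(1).tolist())
```

```text
t 24.6 tcp [589.1 120.7 254. ] jaw ang 100.92 tilt [ 0.009  0.002 -1.   ] F [ 0.4 -0.3  0.2] w 65.7
unit [ -0.3  -0.5 254. ]
side 716 442 yaw err 0.52 tilt(top out +) -0.18 x-tcp at z0,100,150 [-10.7 -10.4 -10.3]
  z low [ 40.1 109.4] y [-94.   90.2]
wrist 3909 2146 yaw err 0.07 tilt(top out +) -0.15 x-tcp at z0,100,150 [-10.6 -10.3 -10.2]
  z low [ 40.2 109.6] y [-83.8  87.8]
tab 1282 [[-10.4, -21.6, 186.3], [-8.2, -0.6, 206.7], [-0.9, 20.5, 208.6]]
post 561 [[-31.2, 157.4, 185.5], [-25.8, 160.6, 204.1], [-19.0, 169.6, 208.1]]
```

>>> {"name": "play_rows", "arguments": {"increments": "0 -0.0086 0.027 0 0; 0 -0.0086 0.027 0 0; 0 -0.0086 0.027 0 0; 0 -0.0086 0.027 0 0; 0 -0.0086 0.027 0 0; 0 -0.0086 0.027 0 0; 0 -0.0086 0.027 0 0; 0 0 0 -0.03 0; 0 0 0 -0.04 0; 0 0 0 -0.035 0; 0 0 0 -0.016 0; 0 0 0 0 0"}}

```text
t: 25.95
ee_pos: [522.8, 307.4, 123.4]
orientation: [0.298, -3.119, 0.006]
ft_force: [-0.8, -0.1, 0.8]
width: 0.3
```

>>> {"name": "play_rows", "arguments": {"increments": "0 0.005 0.001 0.008 0; 0 0 0 0 0; 0 0.0015 -0.008 0 0; 0 0.002 -0.01 0 0; 0 0.002 -0.01 0 0; 0 0.002 -0.01 0 0; 0 0.002 -0.01 0 0; 0 0.0015 -0.007 0 0; 0 0.001 -0.005 0 0; 0 0 0 0 0"}}

```text
t: 26.95
ee_pos: [542.7, 249.1, 135.9]
orientation: [0.298, -3.127, 0.001]
ft_force: [0.1, -0.8, 0.7]
width: 0.8
```

Run:
```python
from tilt import *
tool(); print('unit',un(ctrl.get_obs()['ee_pos']).round(1))
```

```text
t 26.95 tcp [542.7 249.1 135.9] jaw ang 100.88 tilt [-0.001 -0.001 -1.   ] F [ 0.1 -0.8  0.7] w 0.8
unit [-21.6 134.3 135.9]
```

>>> {"name": "play_rows", "arguments": {"increments": "0 0 -0.002 0 0; 0 0.0005 -0.002 0 0; 0 0 -0.001 0 0; 0 0 0 0 0; 0 0 0 0 0"}}

```text
t: 27.45
ee_pos: [543.1, 246.6, 136.0]
orientation: [-0.299, 3.127, 0.003]
ft_force: [-0.5, 7.9, -0.8]
width: 0.7
```

>>> {"name": "play_rows", "arguments": {"increments": "0 0 -0.002 0 0; 0 0 0 0 0; 0 0 0 0 0"}}

```text
t: 27.75
ee_pos: [543.2, 246.4, 136.0]
orientation: [-0.299, 3.127, 0.007]
ft_force: [0.2, 15.1, -2.2]
width: 0.6
```

>>> {"name": "play_rows", "arguments": {"increments": "0 -0.001 0.006 0 0; 0 -0.001 0.006 0 0; 0 0 0 0.03 0; 0 0 0 0.04 0; 0 0 0.01 0.03 0; 0 -0.02 0.03 0 0; 0 -0.02 0.03 0 0; 0 -0.02 0.03 0 0; 0 0 0 0 0"}}

```text
t: 28.65
ee_pos: [479.1, 357.7, 236.1]
orientation: [0.304, -3.126, -0.0]
ft_force: [0.2, 0.0, -0.2]
width: 0.7
```

Run:
```python
from tilt import *
tool(); p=np.r_[O,0]; p[:2]=wd(-10,0); tilt('side',p,40,105)
for n in('top','side'):
    d=shot(n); B=un(cloud(d)[0])
    k=(B[...,2]>185)&(B[...,2]<212)&(abs(B[...,0]+24)<14)&(B[...,1]>60)&(B[...,1]<200); print(n,'post',np.median(B[k],0).round(1))
    b=(B[...,2]>112)&(B[...,2]<128)&(abs(B[...,0]+26)<8)&(B[...,1]>20)&(B[...,1]<220); print(np.histogram(B[b][:,1],range(30,210,6))[0])
    t=(B[...,2]>185)&(B[...,2]<212)&(abs(B[...,1])<40)&(abs(B[...,0])<40); print('tab',np.percentile(B[t],[3,50,97],axis=0).round(1).tolist())
    if n=='top': a=cv2.resize(d['img'][130:210,150:310],(600,300))
    else: a2=cv2.resize(d['img'][110:230,240:480],(600,300))
cv2.imwrite('pics/fin.png',np.vstack([a,a2])[...,::-1])
```

```text
t 28.65 tcp [479.1 357.7 236.1] jaw ang 101.12 tilt [-0.001  0.    -1.   ] F [ 0.2  0.  -0.2] w 0.7
side 594 405 yaw err 0.4 tilt(top out +) -0.2 x-tcp at z0,100,150 [-1.  -0.7 -0.5]
  z low [ 40.2 104.7] y [-57.   87.7]
top post [-25.9 111.8 204.6]
[ 0  5 14 16 14 16 15 16 15 12  9 15 17  5  3  8 13 16 17 13  6  3  3  3
  6  1  1  1  0]
tab [[-10.7, -21.8, 187.2], [-7.9, -1.5, 205.7], [-0.9, 19.6, 209.3]]
side post [-28.1 111.6 199.5]
[0 4 9 8 4 8 7 5 6 5 4 1 3 9 4 2 6 6 6 6 3 1 0 3 2 1 2 1 1]
tab [[-12.3, -22.3, 186.4], [-9.6, -4.9, 200.5], [-1.3, 22.1, 209.4]]
```

View pics/fin.png

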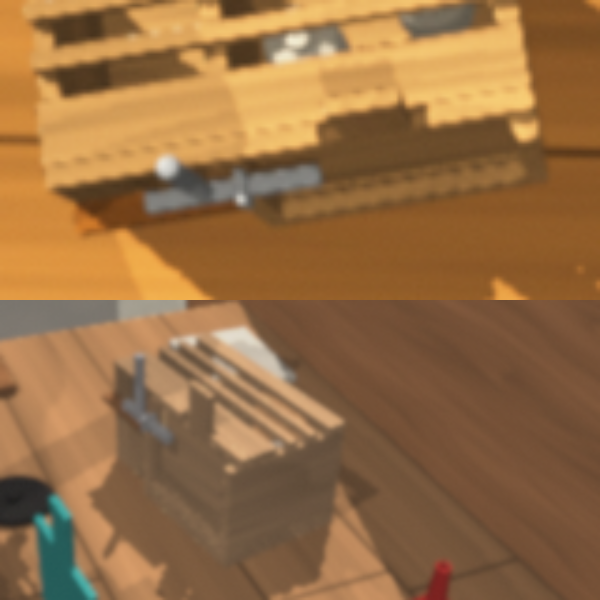

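```bash
python3 -c "
from workcell import ctrl
print(ctrl.close_job())"
```

```text
the job is handed in; nothing more can be done
None
```

The door panel is in the unit and locked, and I handed the job in at about 28.7 s with the arm clear of everything. I drew the bolt back to its stop and gripped the door across its tab. I tilted it about 15° against the rack pegs, lowered it into the groove and straightened it against the stops. Then I pushed the bolt across.

**Last checks**
- **Door:** it stands within 0.2° of upright, with its front face at about unit x -10.7. The tab top is at about z 208, as it should be, and the door stayed upright after I let go.
- **Bolt:** the post travelled 50.7 mm by the top camera and 50.9 mm by the side camera. It met its stop at both ends, with 12.6 N against the finger drawn back and 15.1 N across.
- **Other things:** I did not touch the jars, funnel, press disc or look-alikes. I did not re-measure their positions at the end.

**Disagreements**
- **Finger height:** the real fingertips sat about 39 mm higher than the reported tool position. My first grip at the bolt closed on nothing and passed just above the post. I measured the offset and corrected for it from then on.
- **Bolt post position:** the cameras put the post's y 2 to 3 mm low at both ends of its travel. I relied on the stop forces for the end positions. The bolt also appears to have started about 4 mm short of fully across.

I viewed 8 pictures.

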